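Turn the round job flag over

TASK

Mark the drum job as done: flip the round flag over its pivot, all the way to the other side, until it lies level on its stop with its three-ribbed face up. Do it by pressing and pushing with the fingers; its loose stand must stay where it is on the cart and not be lifted or tipped. Leave the square flag, the dish and the two pegs as they are.

Things in the scene. Friction and masses are not known exactly. Their poses are not given: they have to be found in the camera images.
- round_stand: Loose dark steel stand of the round flag, about 0.9 kg. Origin: centre of its underside. Base plate 90 (x) by 160 (y) by 10 mm. Two cheeks (5 mm thick, 18 mm in y, 48 mm apart, 90 mm tall) carry the pivot, which runs along the stand's x axis, 80 mm above the origin. 
- round_paddle (a joint): round paddle's hinge (rad). 0: level on the stand's +y side, face with the round button up. 3.14: level on the -y side, face with three ribs up. Between these stops a stiff hinge (0.055 N m friction) holds the paddle wherever it is left. Starts between 0 and about 0.35.
- round_face (a point): Centre of the round flag's aluminium blade, a disc 66 mm across, 5 mm thick, 55 mm from the pivot (far edge 88 mm); a neck 26 mm wide joins it to the pivot. Paddle with tail weighs about 70 g.
- round_tail (a point): Middle of the free end of the round flag's thumb tail: a flat tab 32 mm wide, 4 mm thick, reaching 55 mm from the pivot, rigid with the paddle and bent 135 degrees from it. With the paddle at 0 the tail slopes up at 45 degrees on the stand's -y side (end 39 mm to -y of the pivot and 39 mm above it); pressing it down raises the paddle.
- square_stand: Loose dark steel stand of the square flag, about 0.9 kg. Origin: centre of its underside. Base plate 90 (x) by 160 (y) by 10 mm. Two cheeks (5 mm thick, 18 mm in y, 48 mm apart, 90 mm tall) carry the pivot, which runs along the stand's x axis, 80 mm above the origin. Leave alone. The flags may stand in either order.
- square_paddle (a joint): square paddle's hinge (rad). 0: level on the stand's +y side, face with the round button up. 3.14: level on the -y side, face with three ribs up. Between these stops a stiff hinge (0.055 N m friction) holds the paddle wherever it is left. To be left as it is.
- square_face (a point): Point on the square flag's blade (62 by 62 mm, far edge 88 mm from the pivot), 55 mm from the pivot; it has the same tail as the round flag.
- dish: White porcelain dish, 90 mm across, 22 mm high, origin at the centre of its underside. Bystander.
- peg_a: Round ebony peg standing upright, 26 mm across, 50 mm high, origin at the centre of its underside. Bystander.
- peg_b: Second ebony peg, same as the first. Bystander.
Mind the look-alikes: they are no part of the job. What is shaped like the round_stand but yellow is not meant.

How it is judged:
By the outcome, as a careful person would: the job done as asked, in the order asked, and still so for the second after the job is handed in, with the robot touching nothing.
It also fails if it takes over 45 s, if anything falls off the work surface, if the arm or the gripper's body presses on something with over 40 N, if the wrist force passes 120 N, or if a joint passes its speed limit or range.

ROBOT

A 7-joint arm with a two-finger parallel gripper is mounted at the origin on the work surface. World frame = base frame: x ahead of the robot, y to its left, z up, the work surface at z = 0. Lengths are in mm, angles in rad, forces in N, time in s.
With the tool pointing down it reaches from about 350 to 900 mm from the base axis. Payload 19.9 kg.
Tool frame: the origin (TCP) lies at the very end of the fingers, on their centre line; the grasp point (between the pads) lies 19 mm behind it (robot.grip_point_offset is the distance from the TCP to the grasp point, in mm); z points along the fingers, y is the line along which they close (so a half turn about z gives the same grasp; the last joint's range is limited). The gripper opens to 85 mm and grips with 20 to 120 N. Pads are 22 mm wide; open, the fingers measure 114 mm over their backs; the gripper's body (76 mm by 85 mm) begins 54 mm behind the grasp point. The pads swing forward as they close: fully open they stand 13 mm farther back than shut.
Start: joints at [-1.167, 0.417, -0.01, 1.614, 0.005, 1.111, -0.053], TCP at [268.91, 564.171, 231.26] pointing down, gripper open.
Joint ranges: [-2.81, 2.81], [-0.39, 2.02], [-1.27, 1.25], [0.06, 2.57], [-1.19, 4.33], [0.19, 2], [-2.82, 2.82]. Speed limits (rad/s): [1.89, 1.89, 2.39, 2.39, 3.01, 3.01, 3.01].

INTERFACE

Orientations are given as a rotation vector (axis times angle).
In Python, from cell import robot, optics gives the robot as it stands. The module is installed in compiled form; this text tells all that it offers.
- The arm moves only by the tool step_arm, never from a script. Its argument "moves" is one flat list of numbers, 6 for each row, row after row: the shift along the world's x, y, z as a fraction of full scale, then the turn, a rotation vector about the world's x, y, z as a fraction of full scale. A call has 1 to 8 rows; each row shifts and turns the commanded pose from where the row before left it; what a row does not reach is not made up. Full scale, the value 1, is 0.5 m for a shift and 360 degrees for a turn. A row lasts 1/10 s, in which the tool goes at most 50 mm and 8.59 degrees, less where a joint would pass 70% of its speed; a pose out of reach is approached as far as the arm can. A call with a number of a shift or a turn outside -1 to 1 is refused whole. A call with a gripper value outside its range is refused whole. "hand" is the opening, from 0 (shut) to 1 (fully open), set as the call begins (left out, the last holds). The fingers move at their own pace and stop on an object; "squeeze" is the grip in N (left out, the last holds). Time passes only in rows, so rows that do not move let the fingers close. It gives the time, the measured TCP pose, the force, the opening and the grip force at its end, in the units of the state.
- robot.get_state(): the state, without advancing time (a new reading comes with each control period).
- optics.get_image(name): name is "scene" or "side" or "wrist"; returns the picture (480x640x3 uint8, blue, green, red); there is no depth.
- optics.camera_params(name): a dict with "K" (3x3 intrinsics, pixels), "T" (4x4, takes a point from camera to world coordinates). Camera axes: x right, y down, z forward; pixel columns grow to the right and rows downward; lengths in mm; the calibration is good to about 2 mm. A picture is of the moment at which its call begins: read the wrist's pose just before it. camera_params takes no time and is no camera call; for the wrist camera it gives the pose at the moment of the call.
- robot.job_done(): hands the job in; it is judged then, once.
The state is a dict: "clock": time; "joint_positions": joint angles; "joint_velocities": joint speeds; "joint_torque": joint torques, N m; "tool_pos": TCP position; "orientation": TCP orientation; "force": force on the tool from outside, world axes, zero at the start; "ft_torque": the same for the moment, N m; "grip_width": finger opening in mm; "grip_force": force on a finger pad.
Only numpy, scipy, OpenCV 4.12 (cv2) and the standard library are available. Lean on these libraries where they do the work, as an engineer would, in place of code of your own. Each camera call takes 0.05 s, during which the arm holds its last target. There are 200 camera calls.

## Working session

There is one attempt and no reset: what is moved stays moved. The work goes in short steps, Python scripts to look and compute and a tool call to move; the robot and the scene stay as the last step left them, time stands still between calls to the robot, and variables do not carry over. Pictures are saved under pics/ and viewed, at most 10 in all, crops included, and the job is handed in when it is done.

Besides the shell and the picture viewer there is one more tool, called after "Emit:" by a JSON object that holds its "fn" and its "kwargs". step_arm: Moves the arm, as the interface text tells. Shift numbers are shares of 0.5 m and turn numbers shares of 360 degrees, none past 1 either way. Its arguments: {"type":"object","properties":{"moves":{"type":"array","items":{"type":"number","minimum":-1,"maximum":1}},"hand":{"type":"number"},"squeeze":{"type":"number"}},"required":["moves"]}

```bash
mkdir -p pics; python3 - <<'E'
from cell import robot, optics
import cv2,numpy as np
for n in("scene","side"):
    cv2.imwrite(f"pics/{n}0.png",optics.get_image(n)); p=optics.camera_params(n); print(n,np.round(p["K"],1).tolist(),np.round(p["T"],3).tolist())
s=robot.get_state();print(s["clock"],s["tool_pos"],s["orientation"],s["grip_width"])
E
```

```text
scene [[571.7, 0.0, 334.2], [0.0, 571.7, 242.1], [0.0, 0.0, 1.0]] [[-0.452, 0.615, -0.646, 1256.688], [0.892, 0.315, -0.324, 373.213], [0.004, -0.723, -0.691, 778.462], [0.0, 0.0, 0.0, 1.0]]
side [[580.9, 0.0, 325.2], [0.0, 580.9, 234.5], [0.0, 0.0, 1.0]] [[0.997, -0.035, 0.066, 532.265], [-0.073, -0.631, 0.772, -723.283], [0.014, -0.775, -0.632, 771.031], [0.0, 0.0, 0.0, 1.0]]
0.1 [268.80994555 563.90215046 230.72596625] [-6.92935435e-01 -3.06406195e+00  1.73068352e-03] 85.54588399652783
```

View pics/scene0.png

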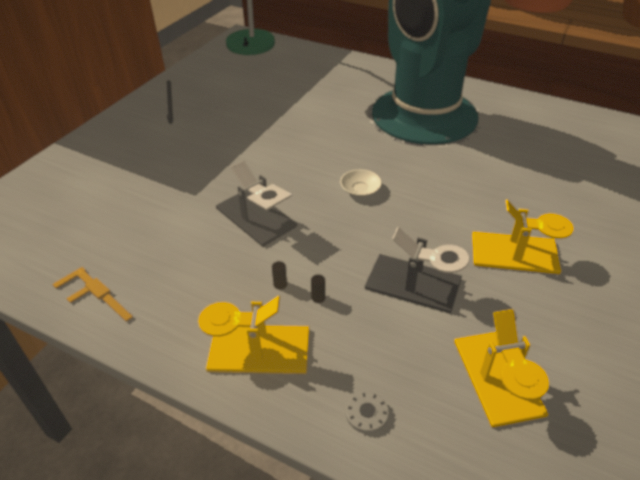

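View pics/side0.png

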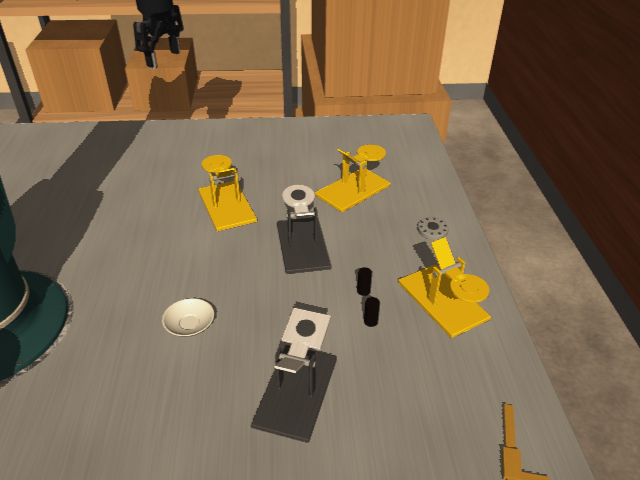

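The scene view shows these candidates:
- Dark stand with a round blade, disc at scene (450,258) and side (298,197).
- Dark stand with a square blade at scene (268,195) and side (305,328). This one must not be touched.
- Yellow look-alikes at scene (220,318), (525,378) and (556,226).

I choose the dark stand with the disc and will check it in one close crop.

```bash
cat > h.py <<'E'
from cell import robot, optics
import cv2,numpy as np
def ray(n,u,v):
    p=optics.camera_params(n);T=np.array(p["T"]);d=T[:3,:3]@np.linalg.inv(p["K"])@[u,v,1];return T[:3,3],d/np.linalg.norm(d)
def plane(n,uv,z):
    c,d=ray(n,*uv);return c+d*(z-c[2])/d[2]
def tri(a,b):
    (c1,d1),(c2,d2)=ray("scene",*a),ray("side",*b)
    s=np.linalg.lstsq(np.c_[d1,-d2],c2-c1,rcond=None)[0];p,q=c1+s[0]*d1,c2+s[1]*d2
    return (p+q)/2,np.linalg.norm(p-q)
def proj(n,P):
    p=optics.camera_params(n);T=np.array(p["T"]);q=p["K"]@(T[:3,:3].T@(np.array(P)-T[:3,3]));return q[:2]/q[2]
E
python3 - <<'E'
from h import *
a=cv2.imread("pics/scene0.png");b=cv2.imread("pics/side0.png")
A=cv2.resize(a[220:310,360:480],None,fx=4,fy=4,interpolation=cv2.INTER_CUBIC)
B=cv2.resize(b[175:280,265:345],None,fx=4,fy=4,interpolation=cv2.INTER_CUBIC)
C=np.zeros((420,800,3),np.uint8);C[:360,:480]=A;C[:420,480:800]=B
cv2.imwrite("pics/crop.png",C)
for n,im,(x0,x1,y0,y1) in(("scene",a,(360,480,220,320)),("side",b,(265,345,175,285))):
    c=im[y0:y1,x0:x1];h=cv2.cvtColor(c,cv2.COLOR_BGR2HSV)
    m=((h[...,2]<62)).astype(np.uint8)
    cs=max(cv2.findContours(m,0,1)[0],key=cv2.contourArea);hull=cv2.convexHull(cs)
    print(n,cv2.contourArea(cs),(cv2.approxPolyDP(hull,3,True)[:,0]+[x0,y0]).tolist())
    w=((h[...,2]>150)&(h[...,1]<60)).astype(np.uint8)
    for k in cv2.findContours(w,0,1)[0]:
        if cv2.contourArea(k)>60: print(" light",cv2.contourArea(k),cv2.boundingRect(k)+np.array([x0,y0,0,0]),cv2.fitEllipse(k))
E
```

```text
scene 243.5 [[421, 262], [426, 297], [406, 289], [408, 267]]
 light 76.5 [467 282  13  16] ((113.6590347290039, 68.41539001464844), (10.207836151123047, 15.55815601348877), 155.59286499023438)
 light 4500.0 [360 220 120 100] ((57.317176818847656, 49.646270751953125), (105.8043441772461, 130.57615661621094), 86.89878845214844)
side 410.0 [[315, 259], [308, 261], [288, 246], [288, 217], [315, 213], [320, 239]]
 light 674.0 [281 184  34  32] ((34.13119888305664, 23.569944381713867), (27.381793975830078, 35.364044189453125), 131.26348876953125)
```

View pics/crop.png

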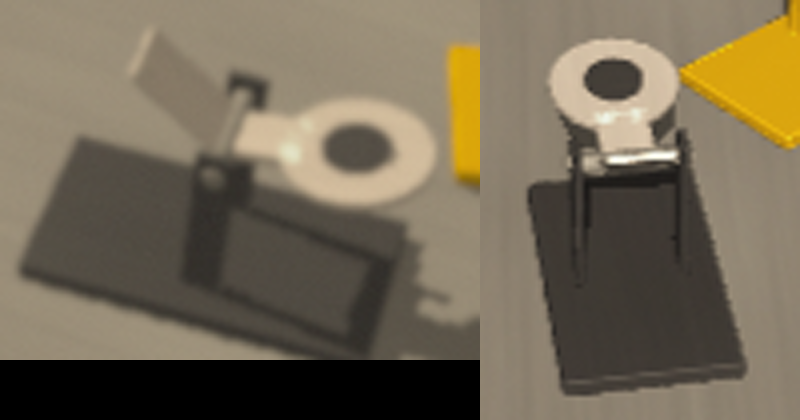

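The crop confirms a dark stand whose disc has the round button up. The button centre is at scene (449,257) and side (298,195), and the tail end is at scene (396,233).

```bash
python3 - <<'E'
from h import *
S=[(380.75,254.25),(365.5,287.5),(451.3,307.5),(461.75,275.5)]
P=[plane("scene",s,10) for s in S];print(np.round(P,0))
Q=[plane("side",s,10) for s in[(277.5,221.25),(285,270.75),(331.25,267)]];print(np.round(Q,0))
for l,a,b in(("button",(449.25,257),(298.25,194.75)),):print(l,tri(a,b))
print("pivot side z80",plane("side",(302,215),82)); print("pivot scene",plane("scene",(418.3,251.5),80))
print("tail z119",plane("scene",(396,233),117))
s=robot.get_state();print(s["clock"])
print("wrist cam rel", np.round(optics.camera_params("wrist")["T"],2).tolist())
print("dish",plane("scene",(361,184),15),"pegs",plane("scene",(279,287),0),plane("scene",(318,299),0),"yel",plane("scene",(525,378),90),plane("scene",(510,210),110),plane("scene",(556,226),80))
E
```

```text
[[528. 107.  10.]
 [618. 117.  10.]
 [592. 269.  10.]
 [511. 262.  10.]]
[[513. 257.  10.]
 [526. 101.  10.]
 [616. 107.  10.]]
button (array([557.49624602, 240.81183991,  89.72146174]), np.float64(1.5441537008741693))
pivot side z80 [563.0432394  181.94088105  82.        ]
pivot scene [558.25517809 186.87249265  80.        ]
tail z119 [570.40327043 146.89198581 117.        ]
0.1
wrist cam rel [[0.43, 0.87, 0.25, 206.04], [0.9, -0.41, -0.12, 594.31], [-0.0, 0.28, -0.96, 372.6], [0.0, 0.0, 0.0, 1.0]]
dish [354.42752305 -15.00474388  15.        ] pegs [ 6.80240644e+02 -2.75514083e+01 -1.13686838e-13] [673.22839215  49.09034027   0.        ] yel [736.85029196 412.20871876  90.        ] [412.98243783 304.08639138 110.        ] [381.36329701 387.25943846  80.        ]
```

Emit:
{"fn": "step_arm", "kwargs": {"hand": 0, "moves": [0.037,-0.053,0,0,0,-0.01025,0.037,-0.053,0,0,0,-0.01025,0.037,-0.053,0,0,0,-0.01025,0.037,-0.053,0,0,0,-0.01025,0.037,-0.053,0,0,0,-0.01025,0.037,-0.053,0,0,0,-0.01025,0.037,-0.053,0,0,0,-0.01025,0.037,-0.053,0,0,0,-0.01025]}}

```text
clock: 0.9
tool_pos: [417.4, 350.9, 231.1]
orientation: [-1.454, -2.785, 0.001]
force: [0.6, 0.0, -0.4]
grip_width: -0.2
grip_force: 0.0
```

Emit:
{"fn": "step_arm", "kwargs": {"moves": [0.037,-0.053,0,0,0,-0.01025,0.037,-0.053,0,0,0,-0.01025,0.037,-0.053,0,0,0,-0.01025,0.037,-0.053,0,0,0,-0.01025,0.037,-0.053,0,0,0,-0.01025,0.037,-0.053,0,0,0,-0.01025,0.037,-0.053,0,0,0,-0.01025,0.037,-0.053,0,0,0,-0.01025]}}

```text
clock: 1.7
tool_pos: [565.3, 139.0, 231.1]
orientation: [-2.115, -2.322, 0.001]
force: [-0.1, 1.0, 0.5]
grip_width: -0.1
grip_force: 0.0
```

Emit:
{"fn": "step_arm", "kwargs": {"moves": [0,0,-0.06,0,0,0,0,0,-0.06,0,0,0,0,0,-0.06,0,0,0,0,0,-0.02,0,0,0,0,0,0,0,0,0]}}

```text
clock: 2.2
tool_pos: [564.3, 140.0, 130.3]
orientation: [-2.112, -2.324, 0.004]
force: [-0.4, -0.6, 1.5]
grip_width: -0.1
grip_force: 0.0
```

```bash
cat > two.py <<'E'
from h import *
import sys
a=optics.get_image("scene");b=optics.get_image("side")
C=np.zeros((480,800,3),np.uint8)
C[:480,:480]=cv2.resize(a[170:330,350:510],None,fx=3,fy=3,interpolation=cv2.INTER_CUBIC)
C[:480,480:800]=cv2.resize(b[130:290,250:357],(320,480),interpolation=cv2.INTER_CUBIC)
cv2.imwrite(f"pics/{sys.argv[1]}.png",C)
E
python3 two.py t1
```

```text
(no output)
```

View pics/t1.png

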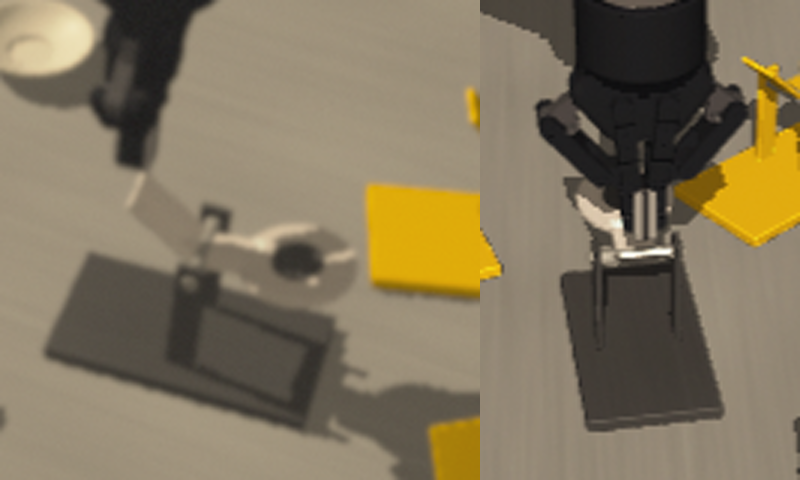

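The fingertips sit just above the tail end (crop (137,175)) and are centred on it in the side view. I'll press down from here.

Emit:
{"fn": "step_arm", "kwargs": {"moves": [0,0,-0.015,0,0,0,0,0,-0.015,0,0,0,0,0,-0.015,0,0,0,0,0,-0.015,0,0,0]}}

```text
clock: 2.7
tool_pos: [565.1, 140.0, 100.8]
orientation: [2.113, 2.325, 0.0]
force: [-0.0, -1.2, 1.5]
grip_width: 0.0
grip_force: 1.0
```

Emit:
{"fn": "step_arm", "kwargs": {"moves": [0,0,-0.01,0,0,0,0,0,-0.01,0,0,0,0,0,-0.01,0,0,0,0,0,-0.01,0,0,0]}}

```text
clock: 3.1
tool_pos: [564.9, 140.2, 80.9]
orientation: [-2.113, -2.325, 0.0]
force: [0.7, -1.4, 1.2]
grip_width: 0.1
grip_force: 0.9
```

```bash
python3 two.py t2
```

```text
(no output)
```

View pics/t2.png

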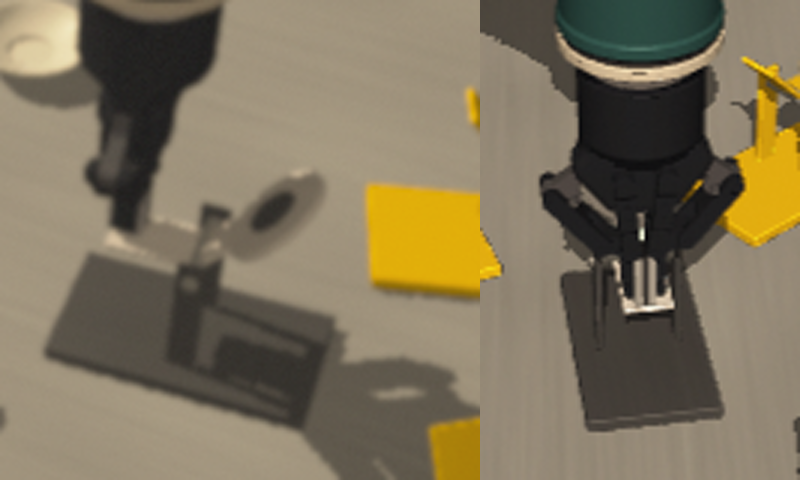

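The tail is now level and the paddle is up at about 45°, with the stand unmoved (plate corners still at crop (90,255) and (330,320)). I'll press a little further.

Emit:
{"fn": "step_arm", "kwargs": {"moves": [0,0,-0.01,0,0,0,0,0,-0.01,0,0,0,0,0,-0.01,0,0,0,0,0,-0.004,0,0,0]}}

```text
clock: 3.6
tool_pos: [564.7, 140.1, 63.6]
orientation: [-2.113, -2.325, 0.001]
force: [0.3, -1.0, 1.4]
grip_width: 0.1
grip_force: 0.7
```

Emit:
{"fn": "step_arm", "kwargs": {"moves": [0,-0.006,0.06,0,0,0,0,-0.02,0.06,0,0,0,0,0,0.08,0,0,0,0,0,0.08,0,0,0,0,0,0.06,0,0,0]}}

```text
clock: 4.1
tool_pos: [565.1, 127.0, 236.6]
orientation: [2.113, 2.324, 0.002]
force: [0.1, 0.9, -0.3]
grip_width: -0.2
grip_force: 0.0
```

```bash
python3 two.py t3
```

```text
(no output)
```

View pics/t3.png

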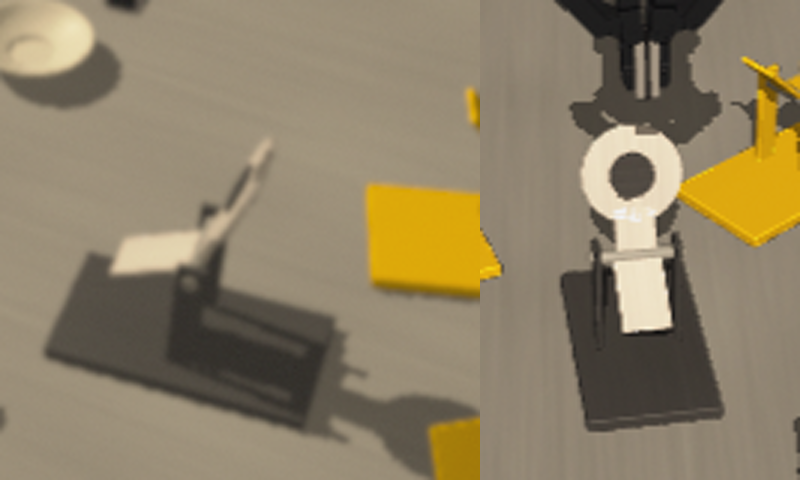

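The paddle stands at about 70° with the button face toward −y (side crop (632,175)), and the stand is unmoved. Next I go round to the +y side and push it over.

Emit:
{"fn": "step_arm", "kwargs": {"moves": [-0.007,0.09,0,0,0,0,-0.007,0.09,0,0,0,0,-0.007,0.09,0,0,0,0,0,0,-0.07,0,0,0,0,0,-0.07,0,0,0,0,0,-0.07,0,0,0,0,0,0,0,0,0]}}

```text
clock: 4.9
tool_pos: [551.8, 261.0, 124.5]
orientation: [-2.111, -2.323, 0.012]
force: [-0.6, 0.5, 0.2]
grip_width: -0.0
grip_force: 0.0
```

Emit:
{"fn": "step_arm", "kwargs": {"moves": [0.0025,-0.03,0,0,0,0,0.0025,-0.025,0,0,0,0,0.0025,-0.025,0,0,0,0,0.0025,-0.025,0,0,0,0,0.0025,-0.02,0,0,0,0,0,0,0,0,0,0]}}

```text
clock: 5.5
tool_pos: [561.1, 197.8, 129.7]
orientation: [2.115, 2.322, 0.0]
force: [0.7, -0.6, 0.6]
grip_width: -0.0
grip_force: 0.0
```

Emit:
{"fn": "step_arm", "kwargs": {"moves": [0.0018,-0.018,0,0,0,0,0.0018,-0.018,0,0,0,0,0.0016,-0.016,-0.008,0,0,0,0.0016,-0.016,-0.008,0,0,0,0.0012,-0.0125,-0.013,0,0,0,0.0012,-0.0125,-0.013,0,0,0,0.0006,-0.006,-0.012,0,0,0,0.0006,-0.006,-0.012,0,0,0]}}

```text
clock: 6.3
tool_pos: [565.8, 146.9, 95.6]
orientation: [-2.113, -2.325, 0.001]
force: [0.6, 0.9, 0.5]
grip_width: 0.0
grip_force: 0.4
```

```bash
python3 two.py t4
```

```text
(no output)
```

View pics/t4.png

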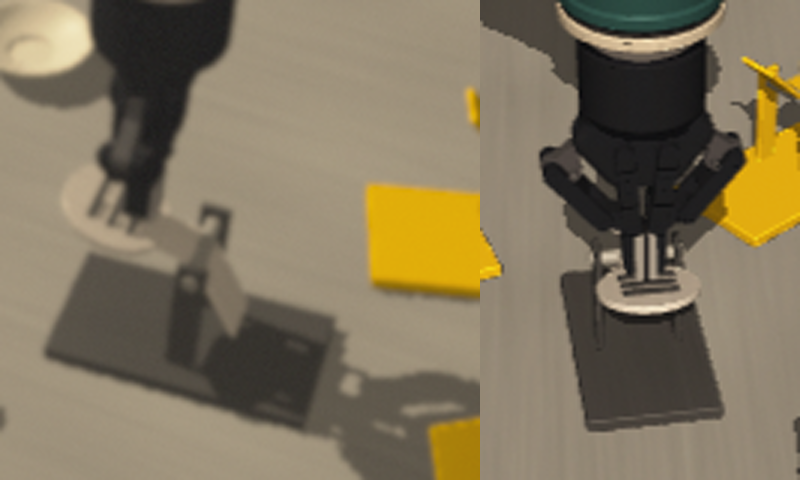

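The paddle is over, with the ribs up and about 15° still to go (disc at crop (110,205)). The stand is unmoved. I'll press it down to the stop in small steps.

Emit:
{"fn": "step_arm", "kwargs": {"moves": [0,-0.002,-0.008,0,0,0,0,-0.002,-0.006,0,0,0,0,0,-0.003,0,0,0,0,0,0,0,0,0]}}

```text
clock: 6.8
tool_pos: [565.8, 145.2, 87.6]
orientation: [-2.113, -2.325, 0.0]
force: [-0.8, -0.3, -0.1]
grip_width: 0.1
grip_force: 0.0
```

Emit:
{"fn": "step_arm", "kwargs": {"moves": [0,0,-0.002,0,0,0,0,0,-0.002,0,0,0,0,0,0,0,0,0]}}

```text
clock: 7.1
tool_pos: [565.9, 145.2, 85.7]
orientation: [-2.113, -2.325, 0.0]
force: [0.9, 0.3, 0.3]
grip_width: 0.2
grip_force: 0.0
```

Emit:
{"fn": "step_arm", "kwargs": {"moves": [0,0,-0.002,0,0,0,0,0,-0.002,0,0,0,0,0,0,0,0,0]}}

```text
clock: 7.4
tool_pos: [565.8, 145.2, 83.6]
orientation: [-2.113, -2.325, 0.0]
force: [0.8, 0.3, 0.4]
grip_width: 0.0
grip_force: 0.0
```

Emit:
{"fn": "step_arm", "kwargs": {"moves": [0,0,-0.002,0,0,0,0,0,0,0,0,0]}}

```text
clock: 7.6
tool_pos: [565.8, 145.2, 82.7]
orientation: [-2.113, -2.325, 0.0]
force: [-0.3, 0.0, 0.4]
grip_width: -0.1
grip_force: 0.0
```

Emit:
{"fn": "step_arm", "kwargs": {"moves": [0,0,-0.002,0,0,0,0,0,0,0,0,0]}}

```text
clock: 7.8
tool_pos: [566.0, 145.2, 82.4]
orientation: [-2.113, -2.325, -0.0]
force: [-4.1, -0.7, 12.5]
grip_width: -0.0
grip_force: 6.4
```

The force rose sharply to 12.5 N at z = 82.4, where the blade top should be when level, so the paddle is on its stop. I'll lift away and check.

Emit:
{"fn": "step_arm", "kwargs": {"moves": [0,0,0.01,0,0,0,0,0,0.04,0,0,0,0,0,0.08,0,0,0,0,-0.08,0.08,0,0,0,0,-0.09,0.08,0,0,0,0,-0.09,0,0,0,0,0,-0.09,0,0,0,0,0,0,0,0,0,0]}}

```text
clock: 8.6
tool_pos: [565.4, -24.1, 216.1]
orientation: [2.12, 2.315, -0.001]
force: [1.4, 0.9, 0.3]
grip_width: -0.1
grip_force: 0.0
```

```bash
python3 two.py t5
```

```text
(no output)
```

View pics/t5.png

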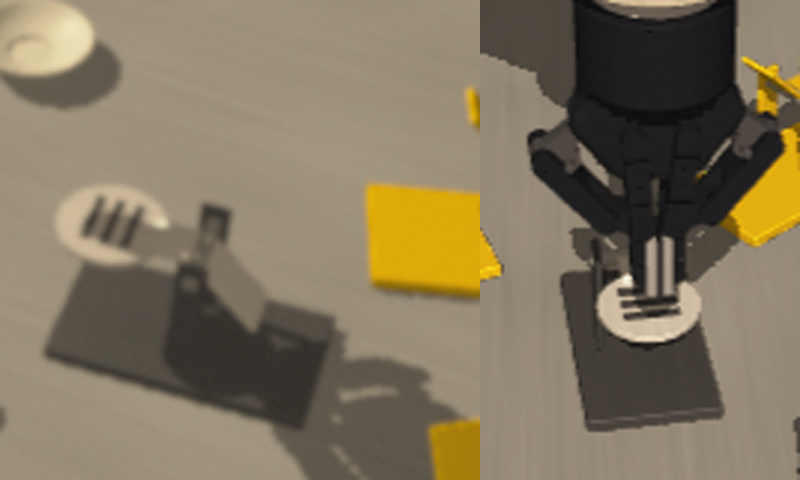

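The disc is ribs up at scene crop (111,224) and side crop (649,309), the stand is unmoved and the fingers are clear. I'll check the level numerically and hand in only if the height fits.

```bash
python3 - <<'E'
from h import *
P,e=tri((350+111/3,170+224/3),(250+169*107/320,130+309/3));print(P,e)
if abs(P[2]-82.5)<5: print(robot.job_done())
E
```

```text
[568.25854098 130.91857532  79.08149991] 3.0610527992559553
the job is handed in; nothing more can be done
None
```

The round flag is flipped over and lies level on its stop with its three-ribbed face up. Its stand did not visibly move, nothing else was touched, and the job was handed in at about 9 s.

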